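# Stroke down the pads of a plate clamp

## Robot

A 6-joint arm with a two-finger parallel gripper is mounted at the origin on a cart in front of the work surface, level with it; the furniture and walls round the work are solid. World frame = base frame: x ahead of the robot, y to its left, z up, the work surface at z = 0. Lengths are in m, angles in rad, forces in N, time in s.
With the tool pointing down it reaches from about 0.35 to 0.85 m from the base axis. Payload 8.1 kg.
Tool frame: the origin (TCP) lies midway between the tips of the shut fingers; the grasp point (between the pads) lies 19 mm behind it (robot.tcp_to_grasp is the distance from the TCP to the grasp point, in m); x points along the fingers, y is the direction in which the jaws open and shut, and the axes are right-handed (so a half turn about x gives the same grasp; the last joint's range is limited). The gripper opens to 93 mm and grips with 3 to 60 N. Pads are 15 mm wide; open, the fingers measure 128 mm over their backs; the gripper's body (75 mm by 188 mm) begins 65 mm behind the grasp point.
Start: joints at [-1.314, 0.13, 1.488, -0, 1.523, -0.085], TCP at [0.201, -0.565, 0.219] pointing down, gripper open.
Joint ranges: [-2.96, 2.96], [-0.89, 2.26], [0.02, 2.5], [-1.34, 4.48], [0, 2.73], [-2.66, 2.66]. Speed limits (rad/s): [2.39, 2.39, 2.79, 3.14, 3.14, 3.14].

## Interface

Orientations are given as a rotation vector (axis times angle).
In Python, from plant import robot gives the robot as it stands.
- The arm moves only by the tool play_rows, never from a script. Its argument "plan" is a list of rows, each an object with "slide": the shift along the world's x, y, z as a fraction of full scale, a list of three; "roll": the turn about the world's z as a fraction of full scale; "fingers": the gripper command: -1 is shut, 1 is fully open, values between are in proportion. A call has 1 to 20 rows; each row shifts and turns the commanded pose from where the row before left it; what a row does not reach is not made up. Full scale, the value 1, is 30 mm for a shift and 8 degrees for a turn. A row lasts 1/8 s, in which the tool goes at most 62.5 mm and 10.7 degrees, less where a joint would pass 70% of its speed; a pose out of reach is approached as far as the arm can. A call with a number of a shift or a turn outside -1 to 1 is refused whole. A call with a gripper value outside its range is refused whole. The fingers move at their own pace and stop on an object; "squeeze" is the grip in N (left out, the last holds). Time passes only in rows, so rows that do not move let the fingers close. It gives the time, the measured TCP pose, the force and the opening at its end, in the units of the state.
- robot.read_state(): the state, without advancing time (a new reading comes with each control period).
- robot.read_camera(name): name is "scene" or "top"; returns the picture (400x640x3 uint8, red, green, blue); there is no depth.
- robot.get_calibration(name): a dict with "fx", "fy", "cx", "cy" (pixels), "R" (3x3) and "t" (3): a world point X has camera coordinates R X + t. Camera axes: x right, y down, z forward; pixel columns grow to the right and rows downward; lengths in m; the calibration is good to about 2 mm. A picture is of the moment at which its call begins. get_calibration takes no time and is no camera call.
- robot.close_job(): hands the job in, once; it reports no verdict.
Trained networks look in the newest picture that a camera, given by its name, has taken for a name from the list of things; names that differ only in an ending like _2 or _b are one class to them, and where a whole thing is asked for, a point or a joint stands for the part that bears it (a point fixed in the world has none). Each returns a list of dicts, best first, with "p" (0 to 1); they miss things now and then, are a little off and sometimes report something else, mostly with a low value. They report only what shows in the picture. A call takes as long as a camera call.
- robot.boxes_of(camera, target): "extent" ([centre column, centre row, width, height] in pixels, round what is visible of it).
- robot.regions_of(camera, target): "region" (400x640 bool, what is visible of it) and "extent" ([centre column, centre row, width, height] in pixels, round what is visible of it).
- robot.mark_of(camera, target): "point" ([column, row] in pixels: a listed point, or the origin of a listed thing).
The state is a dict: "t": time; "q": joint angles; "dq": joint speeds; "joint_torque": joint torques, N m; "tool_pos": TCP position; "orientation": TCP orientation; "force": force on the tool from outside, world axes, zero at the start; "wrist_torque": the same for the moment, N m; "opening": finger opening in m.
Only numpy, scipy, OpenCV 4.12 (cv2) and the standard library are available. Lean on these libraries where they do the work, as an engineer would, in place of code of your own. Each camera call takes 0.05 s, during which the arm holds its last target.

## Task

Clamp the thin metal sheet along its curved edge: with shut fingertips, press down the domed pads one after another in a single light stroke along the row, beginning at the end with the knurled steel post. Keep the fingertips down between pads, near the height of the pressed domes, rather than lifting and poking each one; do not press hard, and leave every pad clearly pushed down. Grasp and lift nothing, leave the tins, the jar, the block, the brass weight and the magnifier where they are, and finish with the hand clear.

Things in the scene. Friction and masses are not known exactly. Their poses are not given: they have to be found in the camera images.
- clamp: fixed plate clamp: wooden board 160 (x) x 310 (y) x 10 mm, z up, origin at its underside's centre on the worktop; turned up to 23 degrees. A thin fixed metal sheet (top 12 mm up) has its curved front edge lined by five domed pads, centres at (-15.5, 111.9), (-35.3, 57.5), (-42, 0), (-35.3, -57.5), (-15.5, -111.9) mm, an arc of radius 250 mm. A knurled post 22 mm across stands before pad 1
- pad1_top (a point): crown of pad 1, counted from the end with the knurled steel post; moves with the pad. Pads are shallow steel domes 46 mm across, falling 0.7 mm at 8 mm from the centre, 2.2 at 14, 4 at 18, 8 at 23. The crown is 36 mm above the worktop fully up, 29 fully down; the fixed dark collar round it, 55 mm across, is 24 mm high
- pad1 (a joint): how far pad 1 is pushed down, m: 0 fully up (starts at 0 to 0.0015), 0.007 at its stop. It resists with about 2.5 N of friction, has no spring and stays where it is left
- pad2_top (a point): crown of pad 2, counted from the end with the knurled steel post; moves with the pad. Pads are shallow steel domes 46 mm across, falling 0.7 mm at 8 mm from the centre, 2.2 at 14, 4 at 18, 8 at 23. The crown is 36 mm above the worktop fully up, 29 fully down; the fixed dark collar round it, 55 mm across, is 24 mm high
- pad2 (a joint): how far pad 2 is pushed down, m: 0 fully up (starts at 0 to 0.0015), 0.007 at its stop. It resists with about 2.5 N of friction, has no spring and stays where it is left
- pad3_top (a point): crown of pad 3, counted from the end with the knurled steel post; moves with the pad. Pads are shallow steel domes 46 mm across, falling 0.7 mm at 8 mm from the centre, 2.2 at 14, 4 at 18, 8 at 23. The crown is 36 mm above the worktop fully up, 29 fully down; the fixed dark collar round it, 55 mm across, is 24 mm high
- pad3 (a joint): how far pad 3 is pushed down, m: 0 fully up (starts at 0 to 0.0015), 0.007 at its stop. It resists with about 2.5 N of friction, has no spring and stays where it is left
- pad4_top (a point): crown of pad 4, counted from the end with the knurled steel post; moves with the pad. Pads are shallow steel domes 46 mm across, falling 0.7 mm at 8 mm from the centre, 2.2 at 14, 4 at 18, 8 at 23. The crown is 36 mm above the worktop fully up, 29 fully down; the fixed dark collar round it, 55 mm across, is 24 mm high
- pad4 (a joint): how far pad 4 is pushed down, m: 0 fully up (starts at 0 to 0.0015), 0.007 at its stop. It resists with about 2.5 N of friction, has no spring and stays where it is left
- pad5_top (a point): crown of pad 5, counted from the end with the knurled steel post; moves with the pad. Pads are shallow steel domes 46 mm across, falling 0.7 mm at 8 mm from the centre, 2.2 at 14, 4 at 18, 8 at 23. The crown is 36 mm above the worktop fully up, 29 fully down; the fixed dark collar round it, 55 mm across, is 24 mm high
- pad5 (a joint): how far pad 5 is pushed down, m: 0 fully up (starts at 0 to 0.0015), 0.007 at its stop. It resists with about 2.5 N of friction, has no spring and stays where it is left
- gap1 (a point): fixed point over the middle of the gap between pads 1 and 2, 50 mm above the worktop: about where the grasp point between the finger pads is when the tips are low over the gap. The dark rail in the gap is lower (top 19 mm above the worktop)
- gap2 (a point): fixed point over the middle of the gap between pads 2 and 3, 50 mm above the worktop: about where the grasp point between the finger pads is when the tips are low over the gap. The dark rail in the gap is lower (top 19 mm above the worktop)
- gap3 (a point): fixed point over the middle of the gap between pads 3 and 4, 50 mm above the worktop: about where the grasp point between the finger pads is when the tips are low over the gap. The dark rail in the gap is lower (top 19 mm above the worktop)
- gap4 (a point): fixed point over the middle of the gap between pads 4 and 5, 50 mm above the worktop: about where the grasp point between the finger pads is when the tips are low over the gap. The dark rail in the gap is lower (top 19 mm above the worktop)
- post_top (a point): top of the fixed knurled steel post, 50 mm above the worktop, 48 mm beyond the centre of pad 1 along the arc
- brass_weight: brass weight with a knob, 42 mm across and 59 mm tall, standing on the metal sheet behind the row; loose, a bystander; origin at the centre of its underside
- loupe: round brass magnifier, 39 mm across and 33 mm tall, standing on the metal sheet behind the row; loose, a bystander; origin at the centre of its underside
- ink_jar: lidded jar, 62 mm across, 54 mm tall, on the worktop between robot and clamp; loose, a bystander; origin at the centre of its underside
- ink_tin_1: lidded tin, 67 mm across, 46 mm tall, on the worktop between robot and clamp; loose, a bystander; origin at the centre of its underside
- ink_tin_3: lidded low tin, 58 mm across, 40 mm tall, on the worktop between robot and clamp; loose, a bystander; origin at the centre of its underside
- oak_block_2: small oak block 50 x 72 x 36 mm on the worktop to the left of the clamp; loose, a bystander; origin at the centre of its underside

How it is judged:
By the outcome, as a careful person would: the job done as asked, in the order asked, and still so for the second after the job is handed in, with the robot touching nothing.
It also fails if it takes over 42 s, if anything falls off the work surface, if the arm or the gripper's body presses on something with over 40 N, if the wrist force passes 120 N, or if a joint passes its speed limit or range.

## Working session

There is one attempt and no reset: what is moved stays moved. The work goes in short steps, Python scripts to look and compute and a tool call to move; the robot and the scene stay as the last step left them, time stands still between calls to the robot, and variables do not carry over. Pictures are saved under pics/ and viewed, and the job is handed in when it is done.

Besides the shell and the picture viewer there is one more tool, called after "Call:" as name(argument=value, ...), one argument or row to a line, values as JSON. play_rows: Moves the arm, as the interface text tells. Its arguments: {"type":"object","properties":{"plan":{"type":"array","items":{"type":"object","properties":{"slide":{"type":"array","items":{"type":"number","minimum":-1,"maximum":1}},"roll":{"type":"number","minimum":-1,"maximum":1},"fingers":{"type":"number"}}}},"squeeze":{"type":"number"}},"required":["plan"]}

```bash
mkdir -p pics; ls; python3 - <<'E'
from plant import robot
import cv2,numpy as np
for n in ("top","scene"):
    im=robot.read_camera(n); cv2.imwrite(f"pics/{n}0.png",im[:,:,::-1])
    c=robot.get_calibration(n); print(n,{k:np.round(v,3).tolist() for k,v in c.items()})
for n in ("top","scene"):
    for t in ["pad1_top","pad2_top","pad3_top","pad4_top","pad5_top","post_top","clamp"]:
        print(n,t,[(np.round(d["point"],1).tolist(),round(d["p"],2)) for d in robot.mark_of(n,t)[:3]])
s=robot.read_state(); print({k:np.round(v,3).tolist() for k,v in s.items()})
E
```

```text
pics
top {'fx': 448.22, 'fy': 448.22, 'cx': 321.672, 'cy': 190.999, 'R': [[-0.024, -1.0, -0.005], [-0.989, 0.025, -0.147], [0.148, 0.001, -0.989]], 't': [0.04, 0.515, 1.217]}
scene {'fx': 478.776, 'fy': 478.776, 'cx': 321.822, 'cy': 205.276, 'R': [[0.473, -0.881, -0.004], [-0.441, -0.232, -0.867], [0.763, 0.412, -0.499]], 't': [-0.201, 0.277, 0.882]}
top pad1_top [([338.5, 173.9], 0.5)]
top pad2_top [([362.2, 177.7], 0.45)]
top pad3_top [([378.3, 179.3], 0.61)]
top pad4_top [([398.7, 172.6], 0.62), ([381.1, 177.3], 0.22)]
top pad5_top [([419.5, 164.0], 0.74), ([359.8, 152.1], 0.69)]
top post_top [([323.0, 163.7], 0.68)]
top clamp [([379.1, 162.0], 0.7), ([363.2, 177.5], 0.29)]
scene pad1_top [([356.0, 202.7], 0.59), ([285.5, 241.3], 0.42)]
scene pad2_top [([371.5, 210.5], 0.67)]
scene pad3_top [([391.4, 217.0], 0.59)]
scene pad4_top [([358.8, 202.9], 0.6), ([415.0, 220.7], 0.42)]
scene pad5_top []
scene post_top [([348.4, 193.5], 0.6)]
scene clamp [([438.6, 221.3], 0.67), ([396.8, 219.4], 0.56), ([414.2, 221.8], 0.21)]
{'t': 0.8, 'q': [-1.314, 0.13, 1.488, 0.0, 1.523, -0.085], 'dq': [-0.001, -0.001, 0.0, 0.001, -0.001, 0.0], 'joint_torque': [-0.001, -55.97, -49.203, 0.077, 0.023, 0.0], 'tool_pos': [0.201, -0.565, 0.219], 'orientation': [2.036, 0.351, -2.036], 'force': [0.455, 0.691, -0.005], 'wrist_torque': [0.031, 0.045, -0.034], 'opening': 0.093}
```

```bash
python3 - <<'E'
import cv2
a=cv2.imread("pics/top0.png")[100:240,260:480]; cv2.imwrite("pics/top0c.png",cv2.resize(a,None,fx=3.6,fy=3.6,interpolation=2))
a=cv2.imread("pics/scene0.png")[140:290,260:480]; cv2.imwrite("pics/scene0c.png",cv2.resize(a,None,fx=3.6,fy=3.6,interpolation=2))
E
```

```text
(no output)
```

View pics/top0.png

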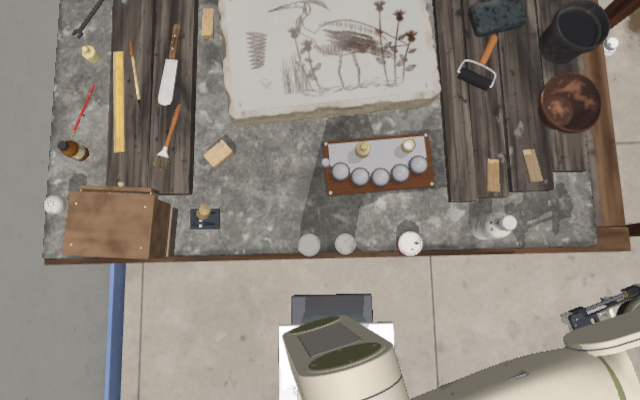

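View pics/top0c.png

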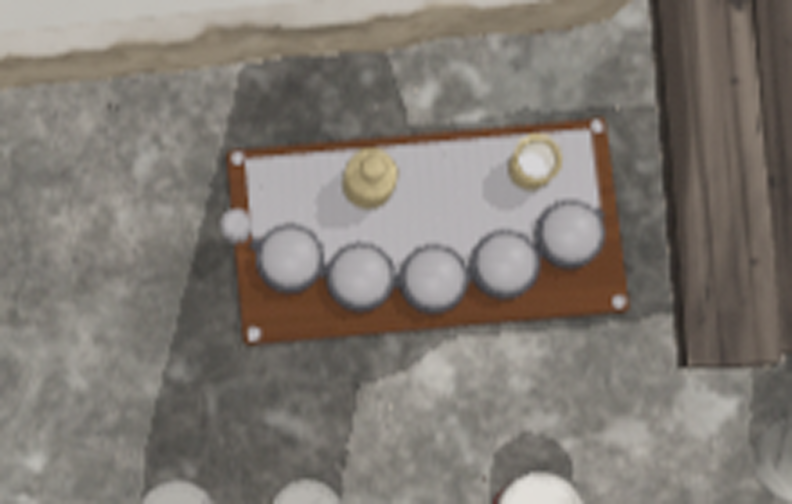

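View pics/scene0c.png

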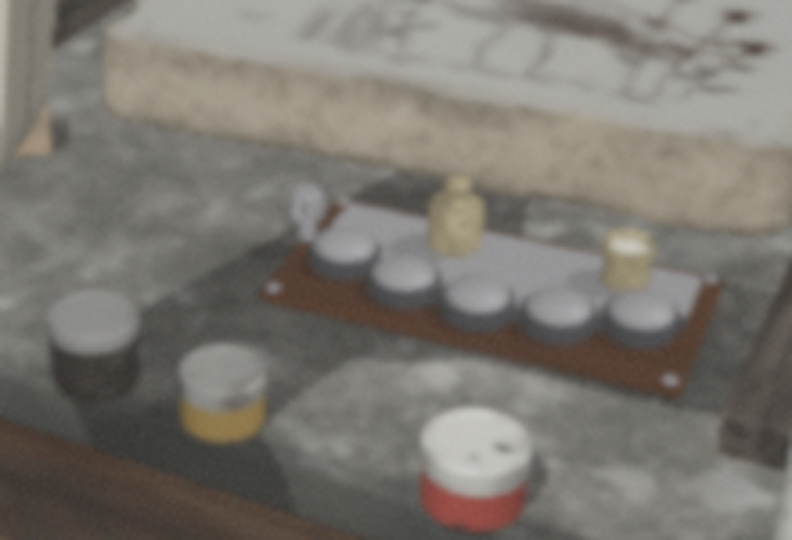

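The top view shows the board, with the post at its left end near (325,162) and the pads running from (340,172) to (418,165). The scene view agrees. Next I fit the board pose.

```bash
cat > h.py <<'E'
import numpy as np
PADS=np.array([(-15.5,111.9),(-35.3,57.5),(-42,0),(-35.3,-57.5),(-15.5,-111.9)])/1000
def proj(c,X):
    Y=np.asarray(X)@np.array(c["R"]).T+np.array(c["t"])
    return np.c_[c["fx"]*Y[:,0]/Y[:,2]+c["cx"],c["fy"]*Y[:,1]/Y[:,2]+c["cy"]]
def world(p,P,z):
    a=p[2];R=np.array([[np.cos(a),-np.sin(a)],[np.sin(a),np.cos(a)]])
    W=np.asarray(P)@R.T+p[:2]; return np.c_[W,np.full(len(W),z)]
E
python3 - <<'E'
from plant import robot
from h import *
from scipy.optimize import least_squares
T=robot.get_calibration("top");S=robot.get_calibration("scene")
off=lambda L,o:np.array(L)/3.6+o
padT=off([(290,258),(361,277),(434,278),(505,264),(570,233)],(260,100))
corT=off([(230,151),(604,121),(627,310),(247,343)],(260,100))
COR=np.array([(80,155),(80,-155),(-80,-155),(-80,155)])/1000
padS=off([(345,243),(403,272),(477,297),(560,312),(643,312)],(260,140))
def rT(p): return np.r_[(proj(T,world(p,PADS,.030))-padT).ravel(),(proj(T,world(p,COR,.010))-corT).ravel()]
def rS(p): return (proj(S,world(p,PADS,.034))-padS).ravel()
for f in (rT,rS,lambda p:np.r_[rT(p),rS(p)]):
    s=least_squares(f,[.55,-.12,0],loss="soft_l1"); print(np.round(s.x,4),np.degrees(s.x[2]).round(2),np.round(f(s.x),1))
p=s.x
print(np.round(world(p,PADS,.036),4)); 
for t in["brass_weight","loupe","ink_jar","ink_tin_1","ink_tin_3"]:
    print(t,[(np.round(d["point"],1).tolist(),round(d["p"],2)) for d in robot.mark_of("top",t)[:2]])
import cv2
im=cv2.imread("pics/top0.png");im=cv2.resize(im[100:240,260:480],None,fx=3.6,fy=3.6,interpolation=2)
th=np.linspace(0,2*np.pi,60)
for q in PADS:
    c=proj(T,world(p,q+.0275*np.c_[np.cos(th),np.sin(th)],.024)); cv2.polylines(im,[((c-(260,100))*3.6).astype(int)],1,(0,255,0))
c=proj(T,world(p,COR,.01));cv2.polylines(im,[((c-(260,100))*3.6).astype(int)],1,(0,0,255))
cv2.imwrite("pics/ov.png",im)
im=cv2.imread("pics/scene0.png");im=cv2.resize(im[140:290,260:480],None,fx=3.6,fy=3.6,interpolation=2)
for q in PADS:
    c=proj(S,world(p,q+.0275*np.c_[np.cos(th),np.sin(th)],.024)); cv2.polylines(im,[((c-(260,140))*3.6).astype(int)],1,(0,255,0))
c=proj(S,world(p,COR,.01));cv2.polylines(im,[((c-(260,140))*3.6).astype(int)],1,(0,0,255))
cv2.imwrite("pics/ovs.png",im)
E
```

```text
[ 0.594  -0.1379  0.0608] 3.48 [-0.2 -0.3 -0.1 -0.3  0.1  0.   0.3 -0.1  0.5  0.  -1.5 -0.1  0.5 -0.7
  0.8  0.8 -1.4  0.8]
[ 0.5812 -0.1413  0.039 ] 2.24 [-0.1  0.3  0.3  0.2 -0.  -0.4 -0.3 -0.6  0.1  0.6]
[ 0.5927 -0.1376  0.0596] 3.41 [-0.3  0.1 -0.2  0.1 -0.   0.5  0.2  0.3  0.4  0.5 -1.6  0.3  0.4 -0.2
  0.7  1.3 -1.6  1.2  0.2 -1.5  0.8 -1.9  0.6 -2.8  0.2 -3.3  0.4 -2.4]
[[ 0.5706 -0.0268  0.036 ]
 [ 0.5541 -0.0823  0.036 ]
 [ 0.5508 -0.1401  0.036 ]
 [ 0.5609 -0.1971  0.036 ]
 [ 0.5839 -0.2502  0.036 ]]
brass_weight [([363.7, 153.4], 0.52)]
loupe [([405.6, 149.8], 0.74)]
ink_jar [([307.6, 244.0], 0.56)]
ink_tin_1 [([410.4, 242.3], 0.91), ([344.7, 243.1], 0.57)]
ink_tin_3 [([410.4, 242.3], 0.91), ([344.7, 243.1], 0.57)]
```

View pics/ov.png

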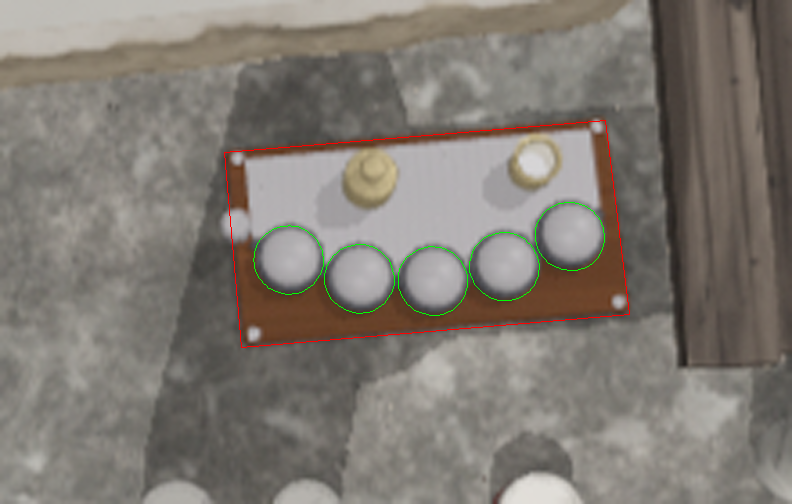

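View pics/ovs.png

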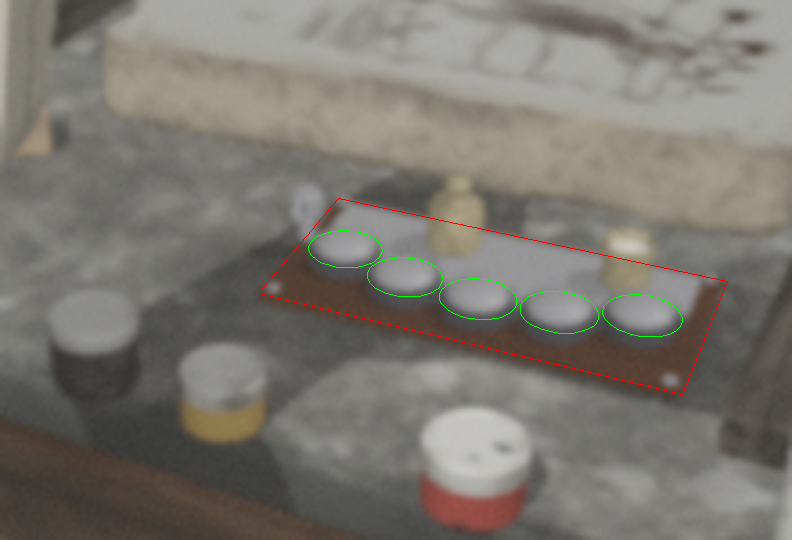

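```bash
python3 - <<'E'
from plant import robot
from h import *
from scipy.spatial.transform import Rotation as Ro
s=robot.read_state();R=Ro.from_rotvec(s["orientation"]).as_matrix();print(R.round(3),s["tool_pos"],s["t"])
p=(.592,-.1377,np.radians(3.4))
print(world(p,PADS,.03).round(4))
a=np.degrees(np.arctan2(PADS[:,1],PADS[:,0]-.208)) ; print(a+3.4) # outward normal dirs
mid=[]
c=np.array([.208,0]);ang=np.arctan2(PADS[:,1],PADS[:,0]-.208)
ang=np.unwrap(ang)
for i in range(4):
    m=(ang[i]+ang[i+1])/2; mid.append(c+.25*np.array([np.cos(m),np.sin(m)]))
print(world(p,mid,.03).round(4))
e=ang[4]+20/250*1; print(world(p,[c+.25*np.array([np.cos(e),np.sin(e)])],.03))
E
```

```text
[[-0.     0.335 -0.942]
 [ 0.    -0.942 -0.335]
 [-1.    -0.    -0.   ]] [ 0.20113835 -0.5652672   0.21861709] 1.05
[[ 0.5699 -0.0269  0.03  ]
 [ 0.5534 -0.0824  0.03  ]
 [ 0.5501 -0.1402  0.03  ]
 [ 0.5602 -0.1972  0.03  ]
 [ 0.5832 -0.2503  0.03  ]]
[ 156.80419425  170.10305175  183.4        -163.30305175 -150.00419425]
[[ 0.56   -0.0542  0.03  ]
 [ 0.55   -0.1112  0.03  ]
 [ 0.5535 -0.169   0.03  ]
 [ 0.5701 -0.2244  0.03  ]]
[[ 0.59379893 -0.26725146  0.03      ]]
```

View pics/scene0.png

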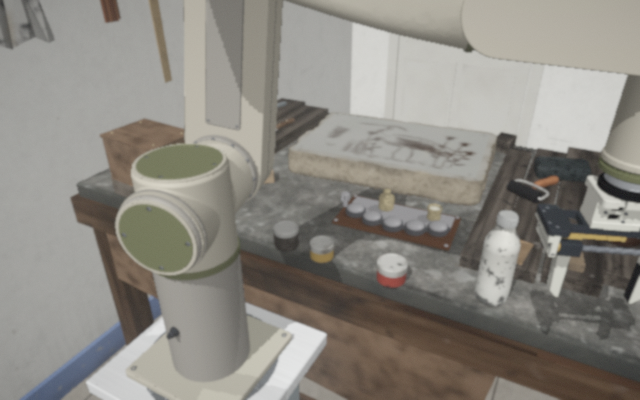

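The bottle at scene (497,260) is tall, so I raise the hand and shut the fingers before crossing over.

Call:
play_rows(
  plan=[
    {"slide": [0,0,1],"roll": 0,"fingers": -1},
    {"slide": [0,0,1],"roll": 0,"fingers": -1},
    {"slide": [0.6,0.9,0.3],"roll": 0.35,"fingers": -1},
    {"slide": [0.6,0.9,0],"roll": 0.35,"fingers": -1},
    {"slide": [0.6,0.9,0],"roll": 0.35,"fingers": -1},
    {"slide": [0.6,0.9,0],"roll": 0.35,"fingers": -1},
    {"slide": [0.6,0.9,0],"roll": 0.35,"fingers": -1},
    {"slide": [0.6,0.9,0],"roll": 0.35,"fingers": -1},
    {"slide": [0.6,0.9,0],"roll": 0.35,"fingers": -1},
    {"slide": [0.6,0.9,0],"roll": 0.35,"fingers": -1},
    {"slide": [0.6,0.9,0],"roll": 0.35,"fingers": -1},
    {"slide": [0.6,0.9,0],"roll": 0.35,"fingers": -1},
    {"slide": [0.6,0.9,0],"roll": 0.35,"fingers": -1},
    {"slide": [0.6,0.9,0],"roll": 0.35,"fingers": -1},
    {"slide": [0.6,0.9,0],"roll": 0.35,"fingers": -1},
    {"slide": [0.6,0.9,0],"roll": 0.35,"fingers": -1},
    {"slide": [0.6,0.9,0],"roll": 0.35,"fingers": -1},
    {"slide": [0.6,0.9,0],"roll": 0.35,"fingers": -1},
    {"slide": [0.6,0.9,0],"roll": 0.3,"fingers": -1},
    {"slide": [0.6,0.9,0],"roll": 0,"fingers": -1},
  ],
)

```text
t: 3.55
tool_pos: [0.5257, -0.0783, 0.2878]
orientation: [1.501, 0.99, -1.5]
force: [0.2, 0.1, 0.1]
opening: 0.0004
```

Call:
play_rows(
  plan=[
    {"slide": [0.5,0.58,-0.9],"roll": 0,"fingers": -1},
    {"slide": [0.5,0.58,-0.9],"roll": 0,"fingers": -1},
    {"slide": [0.5,0.58,-0.9],"roll": 0,"fingers": -1},
    {"slide": [0,0,-0.9],"roll": 0,"fingers": -1},
    {"slide": [0,0,-0.9],"roll": 0,"fingers": -1},
    {"slide": [0,0,-0.9],"roll": 0,"fingers": -1},
    {"slide": [0,0,-0.9],"roll": 0,"fingers": -1},
    {"slide": [0,0,-0.9],"roll": 0,"fingers": -1},
    {"slide": [0,0,-0.3],"roll": 0,"fingers": -1},
    {"slide": [0,0,0],"roll": 0,"fingers": -1},
  ],
)

```text
t: 4.8
tool_pos: [0.5698, -0.027, 0.0624]
orientation: [1.501, 0.99, -1.502]
force: [-0.5, -0.1, 0.4]
opening: 0.0004
```

```bash
cat > look.py <<'E'
from plant import robot
import cv2,sys
n=sys.argv[1]
for c,(r0,c0) in (("top",(100,260)),("scene",(140,290))):
    im=robot.read_camera(c)[:,:,::-1]
    cv2.imwrite(f"pics/{c}{n}.png",cv2.resize(im[r0:r0+140,c0:c0+210],None,fx=3.6,fy=3.6,interpolation=2))
s=robot.read_state();print(s["t"],s["tool_pos"].round(4) if hasattr(s["tool_pos"],'round') else s["tool_pos"],s["force"],s["q"])
E
python3 look.py 1
```

```text
4.9 [ 0.571  -0.0272  0.064 ] [ 0.42379069 -0.08574895 -0.07956978] [-1.37300614e-01  1.80274149e-01  1.72489250e+00  2.31854197e-06
  1.23462487e+00  2.67911303e-01]
```

View pics/scene1.png

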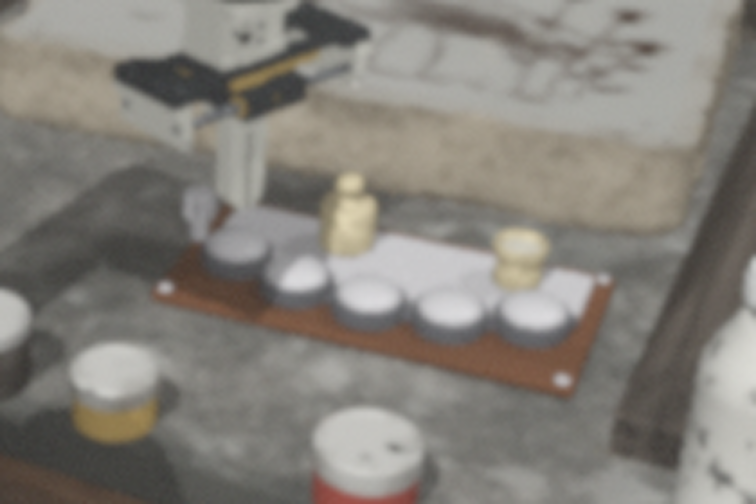

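View pics/top1.png

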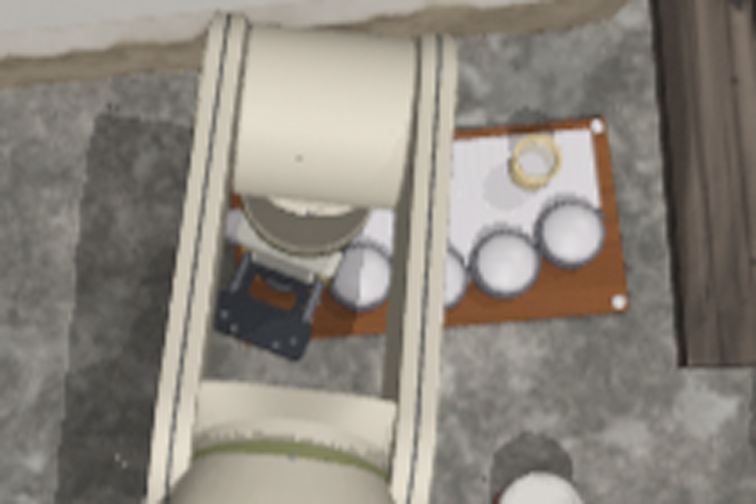

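```bash
python3 - <<'E'
from plant import robot
from h import *
S=robot.get_calibration("scene")
q=proj(S,[(.5700,-.027,.0626),(.57,-.027,.036),(.57,-.027,.0285)]);print(((q-(290,140))*3.6).round(0))
E
```

```text
[[239. 204.]
 [238. 236.]
 [238. 244.]]
```

Call:
play_rows(
  plan=[
    {"slide": [0,0,-0.3],"roll": 0,"fingers": -1},
    {"slide": [0,0,-0.3],"roll": 0,"fingers": -1},
    {"slide": [0,0,-0.2],"roll": 0,"fingers": -1},
    {"slide": [0,0,0],"roll": 0,"fingers": -1},
  ],
)

```text
t: 5.4
tool_pos: [0.5694, -0.027, 0.0377]
orientation: [1.5, 0.991, -1.503]
force: [0.4, -0.4, -0.2]
opening: 0.0007
```

Call:
play_rows(
  plan=[
    {"slide": [0,0,-0.1],"roll": 0,"fingers": -1},
    {"slide": [0,0,0],"roll": 0,"fingers": -1},
  ],
)

```text
t: 5.65
tool_pos: [0.5704, -0.0271, 0.0358]
orientation: [1.501, 0.989, -1.501]
force: [0.7, 0.2, -0.1]
opening: 0.001
```

Call:
play_rows(
  plan=[
    {"slide": [0,0,-0.05],"roll": 0,"fingers": -1},
    {"slide": [0,0,0],"roll": 0,"fingers": -1},
  ],
)

```text
t: 5.9
tool_pos: [0.5704, -0.0271, 0.0344]
orientation: [1.501, 0.989, -1.501]
force: [0.3, 0.7, 2.1]
opening: 0.0004
```

Call:
play_rows(
  plan=[
    {"slide": [0,0,-0.05],"roll": 0,"fingers": -1},
    {"slide": [0,0,-0.05],"roll": 0,"fingers": -1},
    {"slide": [0,0,-0.03],"roll": 0,"fingers": -1},
    {"slide": [0,0,0],"roll": 0,"fingers": -1},
  ],
)

```text
t: 6.4
tool_pos: [0.5703, -0.0271, 0.0302]
orientation: [1.501, 0.989, -1.501]
force: [1.8, -0.9, 1.8]
opening: 0.0005
```

Call:
play_rows(
  plan=[
    {"slide": [-0.056,-0.151,0],"roll": 0.14,"fingers": -1},
    {"slide": [-0.056,-0.151,0],"roll": 0.14,"fingers": -1},
    {"slide": [-0.056,-0.151,0],"roll": 0.14,"fingers": -1},
    {"slide": [-0.056,-0.151,0],"roll": 0.14,"fingers": -1},
    {"slide": [-0.056,-0.151,0],"roll": 0.14,"fingers": -1},
    {"slide": [-0.056,-0.151,0],"roll": 0.14,"fingers": -1},
    {"slide": [-0.037,-0.157,0],"roll": 0.14,"fingers": -1},
    {"slide": [-0.037,-0.157,0],"roll": 0.14,"fingers": -1},
  ],
)

```text
t: 7.4
tool_pos: [0.5581, -0.0638, 0.0306]
orientation: [1.39, 1.081, -1.388]
force: [0.6, 3.3, 2.2]
opening: 0.0007
```

Call:
play_rows(
  plan=[
    {"slide": [-0.037,-0.157,0],"roll": 0.14,"fingers": -1},
    {"slide": [-0.037,-0.157,0],"roll": 0.14,"fingers": -1},
    {"slide": [-0.037,-0.157,0],"roll": 0.14,"fingers": -1},
    {"slide": [-0.037,-0.157,0],"roll": 0.14,"fingers": -1},
  ],
)

```text
t: 7.9
tool_pos: [0.5533, -0.0829, 0.0302]
orientation: [1.333, 1.124, -1.333]
force: [0.7, 1.2, 2.5]
opening: 0.0006
```

Call:
play_rows(
  plan=[
    {"slide": [-0.019,-0.16,0],"roll": 0.14,"fingers": -1},
    {"slide": [-0.019,-0.16,0],"roll": 0.14,"fingers": -1},
    {"slide": [-0.019,-0.16,0],"roll": 0.14,"fingers": -1},
    {"slide": [-0.019,-0.16,0],"roll": 0.14,"fingers": -1},
    {"slide": [-0.019,-0.16,0],"roll": 0.14,"fingers": -1},
    {"slide": [-0.019,-0.16,0],"roll": 0.14,"fingers": -1},
    {"slide": [0,-0.161,0],"roll": 0.14,"fingers": -1},
    {"slide": [0,-0.161,0],"roll": 0.14,"fingers": -1},
    {"slide": [0,-0.161,0],"roll": 0.14,"fingers": -1},
    {"slide": [0,-0.161,0],"roll": 0.14,"fingers": -1},
    {"slide": [0,-0.161,0],"roll": 0.14,"fingers": -1},
    {"slide": [0,-0.161,0],"roll": 0.14,"fingers": -1},
  ],
)

```text
t: 9.4
tool_pos: [0.5499, -0.1408, 0.0302]
orientation: [1.161, 1.239, -1.161]
force: [-0.4, 1.1, 2.2]
opening: 0.0005
```

Call:
play_rows(
  plan=[
    {"slide": [0.019,-0.16,0],"roll": 0.14,"fingers": -1},
    {"slide": [0.019,-0.16,0],"roll": 0.14,"fingers": -1},
    {"slide": [0.019,-0.16,0],"roll": 0.14,"fingers": -1},
    {"slide": [0.019,-0.16,0],"roll": 0.14,"fingers": -1},
    {"slide": [0.019,-0.16,0],"roll": 0.14,"fingers": -1},
    {"slide": [0.019,-0.16,0],"roll": 0.14,"fingers": -1},
    {"slide": [0.037,-0.157,0],"roll": 0.14,"fingers": -1},
    {"slide": [0.037,-0.157,0],"roll": 0.14,"fingers": -1},
    {"slide": [0.037,-0.157,0],"roll": 0.14,"fingers": -1},
    {"slide": [0.037,-0.157,0],"roll": 0.14,"fingers": -1},
    {"slide": [0.037,-0.157,0],"roll": 0.14,"fingers": -1},
    {"slide": [0.037,-0.157,0],"roll": 0.14,"fingers": -1},
  ],
)

```text
t: 10.9
tool_pos: [0.5602, -0.1979, 0.0303]
orientation: [0.986, 1.336, -0.986]
force: [-1.2, 1.3, 1.6]
opening: 0.0005
```

Call:
play_rows(
  plan=[
    {"slide": [0.055,-0.151,0],"roll": 0.14,"fingers": -1},
    {"slide": [0.055,-0.151,0],"roll": 0.14,"fingers": -1},
    {"slide": [0.055,-0.151,0],"roll": 0.14,"fingers": -1},
    {"slide": [0.055,-0.151,0],"roll": 0.14,"fingers": -1},
    {"slide": [0.055,-0.151,0],"roll": 0.14,"fingers": -1},
    {"slide": [0.055,-0.151,0],"roll": 0.14,"fingers": -1},
    {"slide": [0.073,-0.144,0],"roll": 0.14,"fingers": -1},
    {"slide": [0.073,-0.144,0],"roll": 0.14,"fingers": -1},
    {"slide": [0.073,-0.144,0],"roll": 0.14,"fingers": -1},
    {"slide": [0.073,-0.144,0],"roll": 0.14,"fingers": -1},
    {"slide": [0.073,-0.144,0],"roll": 0.14,"fingers": -1},
    {"slide": [0.073,-0.144,0],"roll": 0.14,"fingers": -1},
    {"slide": [0,0,0],"roll": 0,"fingers": -1},
  ],
)

```text
t: 12.52
tool_pos: [0.5835, -0.2513, 0.0304]
orientation: [0.808, 1.414, -0.808]
force: [0.2, -2.3, 1.6]
opening: 0.0005
```

Call:
play_rows(
  plan=[
    {"slide": [0.08,-0.13,0],"roll": 0,"fingers": -1},
    {"slide": [0,0,0.2],"roll": 0,"fingers": -1},
    {"slide": [0,0,0.6],"roll": 0,"fingers": -1},
    {"slide": [0,0,1],"roll": 0,"fingers": -1},
    {"slide": [0,0,1],"roll": 0,"fingers": -1},
    {"slide": [0,0,1],"roll": 0,"fingers": -1},
    {"slide": [0,0,1],"roll": 0,"fingers": -1},
    {"slide": [0,0,1],"roll": 0,"fingers": -1},
    {"slide": [0,0,1],"roll": 0,"fingers": -1},
    {"slide": [0,0,1],"roll": 0,"fingers": -1},
    {"slide": [-0.9,0,0.5],"roll": 0,"fingers": -1},
    {"slide": [-0.9,0,0.3],"roll": 0,"fingers": -1},
    {"slide": [-0.9,0,0],"roll": 0,"fingers": -1},
    {"slide": [-0.9,0,0],"roll": 0,"fingers": -1},
    {"slide": [0,0,0],"roll": 0,"fingers": -1},
  ],
)

```text
t: 14.4
tool_pos: [0.4766, -0.2545, 0.2901]
orientation: [0.808, 1.413, -0.809]
force: [0.5, 0.8, 0.0]
opening: 0.0004
```

```bash
python3 look.py 2
```

```text
14.5 [ 0.4779 -0.2544  0.2895] [-0.07271734  0.3392858   0.21661593] [-5.84130190e-01 -4.94944113e-02  1.54501666e+00  2.14040736e-04
  1.64404787e+00 -1.11687793e+00]
```

View pics/scene2.png

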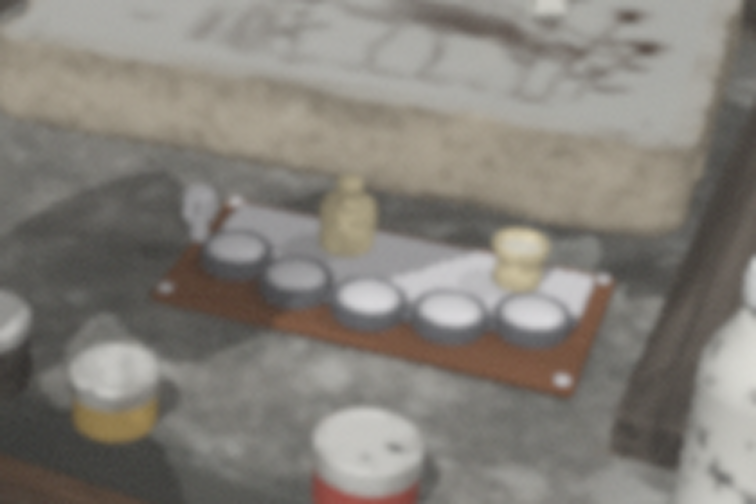

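View pics/top2.png

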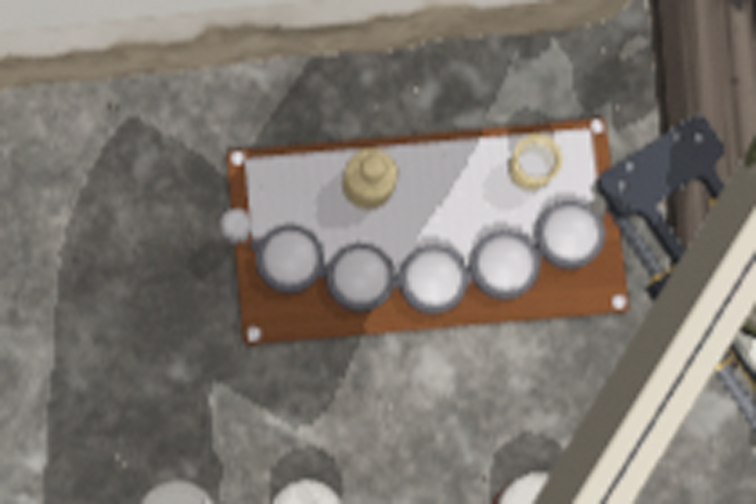

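All five domes now sit low inside their collars (scene crop, from (237,250) to (535,315)). The weight, loupe, tins and jar are where they were, and the hand is clear.

```bash
python3 -c "
from plant import robot
print(robot.close_job())"
```

```text
the job is handed in; nothing more can be done
None
```

I pressed all five pads down in one stroke with shut fingertips, starting at the post end, and handed the job in at about 14.5 s.

- **Stroke:** The fingertips stayed at about 30 mm above the worktop from pad 1 to pad 5, and I turned the hand to follow the arc. That leaves the pads roughly 6 mm down, about 1 mm short of their stops.
- **Force:** The readings, taken at the end of each move, were light. The vertical push was 1.6 to 2.5 N and the largest sideways reading was 3.3 N.
- **Last look:** Both cameras show all five domes sitting low in their collars. The brass weight, magnifier, tins and jar look unmoved. The hand is about 0.29 m up and touching nothing. I did not check the oak block after the stroke, because it is outside the final close-ups. The arm did not go near it.
- **Disagreement:** The two cameras' estimates of the clamp's position differed by about 13 mm along x. I relied mainly on the top view, and contact on pad 1 at about 34–35 mm agreed with the pad height given.

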